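# Eject a gauge plate from its rack and load it under the bridge of the checking stand

## Task

Two flat aluminium gauge plates stand on edge in the two-slot rack, and the one with cut-away upper corners (short top edge) is wanted. Press down the ejector lever of its slot until it has risen well out of the rack, untouched by the gripper, draw it up and out by its top edge, and stand it upright in the channel of the checking stand at the open end, not yet under the bridge, and let go; then push it along the channel under the bridge until it rests against the end stop. Leave the other plate down in its slot and disturb nothing else.

Things in the scene. Friction and masses are not known exactly. Their poses are not given: they have to be found in the camera images.
- shouldered_plate: The wanted gauge plate: bare aluminium, 100 mm long (its y), 70 mm high (z), 8 mm thick (x), 0.2 kg. Both upper corners are cut away in steps 20 mm long, 15 mm high, so its top edge is only 60 mm long. Origin: middle of the bottom edge. Stands in either slot, lengthwise; at rest its bottom is 14 mm above the rack's underside, its top edge 6 mm above the slot's cheeks.
- plain_plate: The other gauge plate, which stays in its slot: a plain aluminium rectangle 100 x 70 x 8 mm, top edge straight over the full 100 mm. Origin: middle of the bottom edge, same axes.
- rack: Fixed grey plastic two-slot rack, origin under its middle on the bench, y along the slots. Slots at x = -25 mm (near, towards the robot) and x = +25 mm (far), each 11 mm wide, 103 mm long, between 7 mm cheeks; cheeks and slot ends reach 78 mm above the bench. Two ejector levers stick out at its +y end.
- lever_near (a joint): Ejector lever of the near slot (rack x = -25 mm). 0 = as found, 0.38 rad = fully down. A see-saw pivoted at rack y = +68 mm, 13 mm up, turning about the rack's x direction; its inner arm lifts the plate at its middle, about 25 mm at 0.38 rad. Stiff: needs about 10 N on the pad, and stays where it is left, holding the plate up.
- lever_far (a joint): Ejector lever of the far slot (x = +25 mm), same values.
- lever_near_pad (a point): Middle of the top face of the near lever's black pad, 24 x 24 mm: at rest 110 mm along the rack's +y and 36 mm above the bench. Pressed fully down it goes about 17 mm down and about 6 mm outward (+y).
- lever_far_pad (a point): The same point on the far lever's pad.
- stand: Fixed stand, base 70 x 196 x 10 mm, origin under its middle on the bench. Channel along y: floor 10 mm up, 12 mm wide, walls to 32 mm, then flared lips to 46 mm (28 mm wide at the top; y -89 to +41 mm). Bridge over it from y +46 to +86 mm, 48 mm wide inside, underside 93 mm up, top 103 mm. End stop face at y = +90 mm, to 70 mm high. The -y end is open. Plate home: its middle at y = +40 mm.
- grease_tin: Bystander: round tin 62 mm across, 34 mm high, origin under its middle.
- snap_cap: Bystander: round white plastic cap 42 mm across, 10 mm high, lying flat.
- taper_knob_3: Bystander: white tapered plastic knob 37 mm across, 46 mm high, origin under its middle.

How it is judged:
By the outcome, as a careful person would: the job done as asked, in the order asked, and still so for the second after the job is handed in, with the robot touching nothing.
It also fails if it takes over 54 s, if anything falls off the work surface, if the arm or the gripper's body presses on something with over 40 N, if the wrist force passes 120 N, or if a joint passes its speed limit or range.

## Robot

A 6-joint arm with a two-finger parallel gripper is mounted at the origin on a cart in front of the work surface, level with it; the furniture and walls round the work are solid. World frame = base frame: x ahead of the robot, y to its left, z up, the work surface at z = 0. Lengths are in m, angles in rad, forces in N, time in s.
With the tool pointing down it reaches from about 0.4 to 0.925 m from the base axis. Payload 3.4 kg.
Tool frame: the origin (TCP) lies on the centre line of the jaws, within the pads' length; the fingertips stand 22 mm ahead of it and the grasp point (between the pads) lies 3 mm ahead of it (manip.tip_reach is the distance from the TCP to the fingertips, in m); z points along the fingers, y is the line along which they close (so a half turn about z gives the same grasp; the last joint's range is limited). The gripper opens to 85 mm and grips with 20 to 120 N. Pads are 22 mm wide; open, the fingers measure 114 mm over their backs; the gripper's body (76 mm by 85 mm) begins 54 mm behind the grasp point. The pads swing forward as they close: fully open they stand 13 mm farther back than shut.
Start: joints at [-1.29, 0.307, 1.506, -0, 1.328, -0.073], TCP at [0.2, -0.539, 0.253] pointing down, gripper open.
Joint ranges: [-3.12, 3.12], [-1.05, 2.28], [0.14, 2.33], [-1.42, 4.57], [0.1, 2.73], [-2.68, 2.68]. Speed limits (rad/s): [2.57, 2.57, 3.14, 3.14, 3.14, 3.14].

## Interface

Orientations are given as a 3x3 rotation matrix whose columns are the frame's x, y, z axes.
In Python, from plant import manip, optics, order gives the robot as it stands.
- The arm moves only by the shell command python3 -m crank 'ROWS' [OPENING]. ROWS is JSON, one flat list of numbers, 4 for each row, row after row: the shift along the tool's x, y, z normalised to -1 to 1, where 1 is 0.1 m, then the turn about the tool's z normalised to -1 to 1, where 1 is 45 degrees. A call has 1 to 10 rows; each row is the pose to reach, as a shift and turn from the pose commanded when the call began, along the tool's axes at that moment; what a row does not reach only later rows make up. A row lasts 1/12 s, in which the tool goes at most 41.7 mm and 7.16 degrees, less where a joint would pass 70% of its speed; a pose out of reach is approached as far as the arm can. A call with a number of a shift or a turn outside -1 to 1 is refused whole. A call with a gripper value outside its range is refused whole. OPENING is the opening, from 0 (shut) to 1 (fully open), set as the call begins (- or left out, the last holds). The fingers move at their own pace and stop on an object; the grip force is fixed at half the most. Time passes only in rows, so rows that repeat a pose let the fingers close. It gives the time, the measured TCP pose, the force, the opening and the grip force at its end, in the units of the state.
- manip.sense(): the state, without advancing time (a new reading comes with each control period).
- optics.camera(name): name is "scene" or "top" or "wrist"; returns a dict with "img" (480x640x3 uint8, red, green, blue), "range_z" (480x640 float32, m along the optical axis (not along the pixel's ray), 0 where there is no reading), "fx", "fy", "cx", "cy" (pixels), "world_from_camera" (4x4, takes a point from camera to world coordinates); the wrist camera has in their place "mount" (4x4, takes a point from camera to tool coordinates, whose origin is the TCP and whose axes are the flange's). Camera axes: x right, y up, looking along -z (the intrinsics and any distortion apply to the point x, -y, -z); pixel columns grow to the right and rows downward; lengths in m; the calibration is good to about 2 mm. The wrist camera is an equidistant fisheye: a pixel r from the principal point sees the ray r / f radians off the axis. A picture is of the moment at which its call begins: read the wrist's pose just before it.
- order.close_job(): hands the job in; it is judged then, once.
The state is a dict: "time_s": time; "joints": joint angles; "joint_velocities": joint speeds; "joint_torque": joint torques, N m; "tcp_pos": TCP position; "ee_rot": TCP orientation; "wrist_force": force on the tool from outside, world axes, zero at the start; "moment": the same for the moment, N m; "grip_width": finger opening in m; "grasp_force": force on a finger pad.
Only numpy, scipy, OpenCV 4.12 (cv2) and the standard library are available. Lean on these libraries where they do the work, as an engineer would, in place of code of your own. Each camera call takes 0.05 s, during which the arm holds its last target. There are 200 camera calls.

## Working session

There is one attempt and no reset: what is moved stays moved. The work goes in short steps, Python scripts to look and compute and a shell command to move; the robot and the scene stay as the last step left them, time stands still between calls to the robot, and variables do not carry over. Pictures are saved under pics/ and viewed, at most 11 in all, crops included, and the job is handed in when it is done.

```bash
ls; mkdir -p pics; python3 - <<'E'
from plant import manip, optics
import cv2,numpy as np
s=manip.sense(); print(s['time_s'],s['tcp_pos'],np.round(s['ee_rot'],3).tolist(),s['grip_width'])
for n in ['scene','top']:
    c=optics.camera(n); np.savez('%s.npz'%n,**c)
    cv2.imwrite('pics/%s1.png'%n,c['img'][:,:,::-1])
    print(n,c['fx'],c['fy'],c['cx'],c['cy'],np.round(c['world_from_camera'],4).tolist(),[k for k in c])
E
```

```text
pics
0.0 [ 0.19955269 -0.53857116  0.25238443] [[0.938, 0.347, -0.001], [0.347, -0.938, 0.002], [0.0, -0.002, -1.0]] 0.08557201076114801
scene 434.8735924580452 434.8735924580452 310.05149658877417 238.88505803919784 [[0.4611, 0.3624, -0.8099, -0.3816], [-0.8869, 0.217, -0.4078, -0.315], [0.028, 0.9064, 0.4215, 0.4991], [0.0, 0.0, 0.0, 1.0]] ['img', 'range_z', 'fx', 'fy', 'cx', 'cy', 'world_from_camera']
top 592.4938062206048 592.4938062206048 324.38136110875587 229.97602858739944 [[-0.0222, 0.9884, -0.1503, 0.2855], [-0.9998, -0.0218, 0.0043, 0.0952], [0.001, 0.1504, 0.9886, 1.2055], [0.0, 0.0, 0.0, 1.0]] ['img', 'range_z', 'fx', 'fy', 'cx', 'cy', 'world_from_camera']
```

View pics/scene1.png

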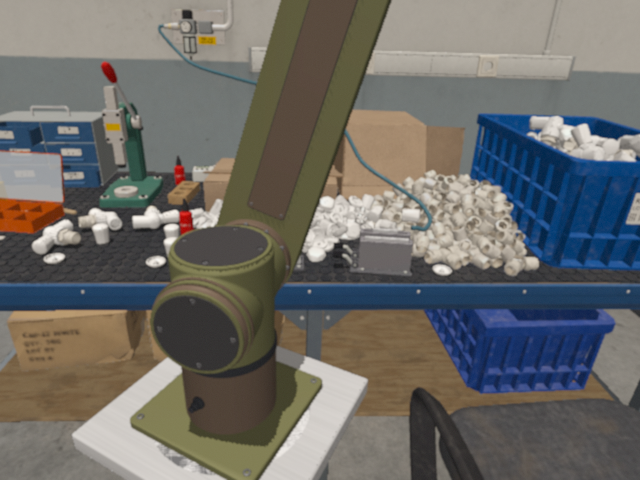

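View pics/top1.png

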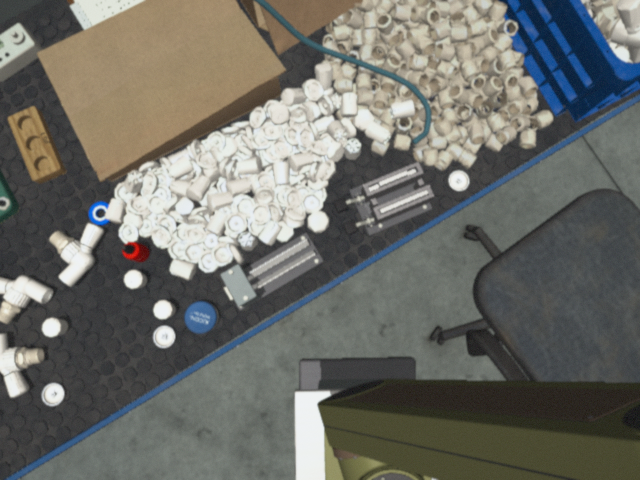

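The scene view shows the rack around (385,252), partly hidden by the arm. In the top view the rack is at (393,198) with its levers to the left (+y), the stand is at (272,270) with the bridge at its left end, and the tin is at (201,317). I'll enlarge both.

```bash
python3 - <<'E'
import cv2,numpy as np
c=np.load('top.npz');i=c['img'][:,:,::-1]
a=cv2.resize(i[155:245,335:445],None,fx=5.3,fy=5.3,interpolation=cv2.INTER_CUBIC)
b=cv2.resize(i[228:318,215:325],None,fx=5.3,fy=5.3,interpolation=cv2.INTER_CUBIC)
cv2.imwrite('pics/ca.png',a);cv2.imwrite('pics/cb.png',b)
W=c['world_from_camera']
for u,v in [(393,198),(380,205),(272,270),(201,317),(458,181)]:
    z=c['range_z'][v,u];p=W@[(u-c['cx'])/c['fx']*z,-(v-c['cy'])/c['fy']*z,-z,1];print(u,v,z,p[:3].round(3))
E
```

```text
393 198 1.2262096 [ 0.532 -0.053  0.003]
380 205 1.1484894 [ 0.504 -0.019  0.078]
272 270 1.1990094 [0.388 0.198 0.008]
201 317 1.1601212 [0.297 0.335 0.033]
458 181 1.2246219 [ 0.563 -0.188  0.01 ]
```

View pics/ca.png

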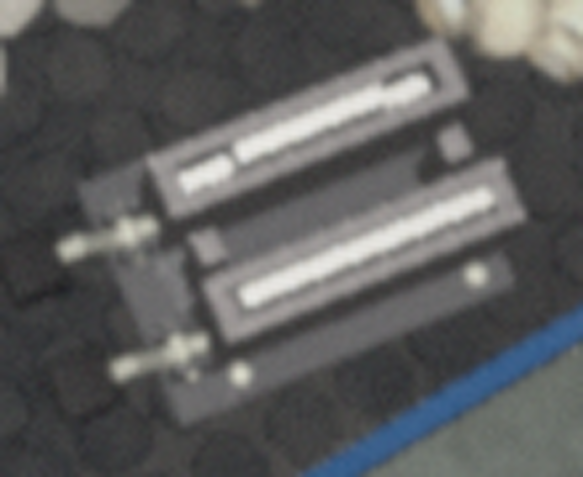

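View pics/cb.png

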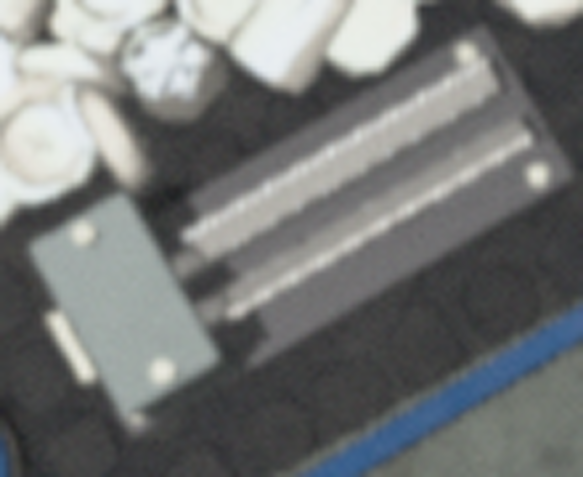

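The crop shows the stepped plate in the far slot: its low end pieces are at (205,175) and (408,88). The plain plate is in the near slot. The levers are at left, with black pads near (30,268) for the far one and (82,385) for the near one. The stand's bridge is at left and its open end at right. Next I'll fit poses from these corners.

```bash
cat > h.py <<'E'
import numpy as np,cv2
def top_ray(c,u,v,z):
    W=c['world_from_camera'];d=W[:3,:3]@[(u-c['cx'])/c['fx'],-(v-c['cy'])/c['fy'],-1.];o=W[:3,3]
    return o+d*(z-o[2])/d[2]
def wrist_ray(c,P,R,u,v,z):
    M=c['mount'];x=np.array([u-c['cx'],v-c['cy']]);r=np.hypot(*x);t=r/c['fx']
    d=np.array([np.sin(t)*x[0]/r,-np.sin(t)*x[1]/r,-np.cos(t)])
    d=R@M[:3,:3]@d;o=P+R@M[:3,3]
    return o+d*(z-o[2])/d[2] if z is not None else (o,d)
def wrist_proj(c,P,R,p):
    q=np.linalg.inv(c['mount'])@np.append(R.T@(np.array(p)-P),1)
    x=np.array([q[0],-q[1]]);r=np.hypot(*x);t=np.arctan2(r,-q[2])
    return np.array([c['cx'],c['cy']])+x/r*t*c['fx']
E
python3 - <<'E'
from h import *
c=np.load('top.npz')
g=lambda x,y,ox,oy,z:top_ray(c,(x+.5)/5.3-.5+ox,(y+.5)/5.3-.5+oy,z)
def rep(n,pts,ox,oy,z):
    P=np.array([g(x,y,ox,oy,z) for x,y in pts]);
    print(n,P[:,:2].round(4).tolist(),'mean',P.mean(0).round(4))
    r=cv2.minAreaRect(P[:,:2].astype(np.float32));print('  ',r)
rep('far box',[(148,158),(440,42),(468,95),(175,218)],335,155,.078)
rep('near box',[(205,285),(500,160),(527,215),(228,342)],335,155,.078)
rep('far plate top',[(238,155),(382,98)],335,155,.084)
rep('pads far/near',[(30,268),(82,385)],335,155,.036)
rep('bridge',[(30,243),(125,195),(218,358),(125,415)],215,228,.103)
rep('base -y end',[(483,25),(572,178)],215,228,.01)
rep('lip',[(190,238),(485,62),(527,135),(235,312)],215,228,.046)
# depth
W=c['world_from_camera'];v,u=np.mgrid[0:480,0:640];z=c['range_z']
p=np.stack([(u-c['cx'])/c['fx']*z,-(v-c['cy'])/c['fy']*z,-z],-1)@W[:3,:3].T+W[:3,3]
for n,(u0,u1,v0,v1),(a,b) in [('br',(215,262,260,310),(.095,.112)),('rackbox',(355,440,160,240),(.068,.09)),('floor-lip',(250,322,232,290),(.038,.052))]:
    q=p[v0:v1,u0:u1].reshape(-1,3);q=q[(q[:,2]>a)&(q[:,2]<b)];print(n,len(q),q.mean(0).round(4),cv2.minAreaRect(q[:,:2].astype(np.float32)))
E
```

```text
far box [[0.545, 0.014], [0.5865, -0.0953], [0.5662, -0.1047], [0.5223, 0.0049]] mean [ 0.555  -0.0453  0.078 ]
   ((0.5556234121322632, -0.04531778395175934), (0.02449318952858448, 0.11807844787836075), 21.82840347290039)
near box [[0.4971, -0.0053], [0.5414, -0.1153], [0.5206, -0.1242], [0.4758, -0.0129]] mean [ 0.5088 -0.0644  0.078 ]
   ((0.5087272524833679, -0.06431043148040771), (0.022644249722361565, 0.11993639171123505), 21.92088508605957)
far plate top [[0.5441, -0.0185], [0.5643, -0.072]] mean [ 0.5542 -0.0452  0.084 ]
   ((0.5541672706604004, -0.045246001332998276), (0.057256538420915604, 0.0), 110.68108367919922)
pads far/near [[0.513, 0.0571], [0.4677, 0.0387]] mean [0.4904 0.0479 0.036 ]
   ((0.4903659224510193, 0.047900885343551636), (0.04892094060778618, 0.0), -157.87904357910156)
bridge [[0.3756, 0.286], [0.3917, 0.2526], [0.3339, 0.2202], [0.3149, 0.2527]] mean [0.354  0.2529 0.103 ]
   ((0.3542959988117218, 0.25282689929008484), (0.06923110038042068, 0.03762870281934738), 28.77631187438965)
base -y end [[0.4633, 0.1282], [0.4034, 0.0952]] mean [0.4334 0.1117 0.01  ]
   ((0.43336206674575806, 0.1116783395409584), (0.06830837577581406, 0.0), -151.1507110595703)
lip [[0.3808, 0.2368], [0.444, 0.1267], [0.4163, 0.1116], [0.3531, 0.2203]] mean [0.3985 0.1738 0.046 ]
   ((0.39842990040779114, 0.1737123429775238), (0.03215830400586128, 0.1269502341747284), 29.853681564331055)
br 825 [0.3545 0.2525 0.1033] ((0.35480257868766785, 0.2529319226741791), (0.07025527954101562, 0.04023030027747154), 29.62581443786621)
rackbox 1591 [ 0.5319 -0.0545  0.0786] ((0.5335426926612854, -0.05461622029542923), (0.07615236937999725, 0.12082473188638687), 21.755210876464844)
floor-lip 700 [0.4035 0.1787 0.0441] ((0.4274962842464447, 0.19038021564483643), (0.10200931131839752, 0.1294587403535843), 29.50659942626953)
```

```bash
python3 - <<'E'
from h import *
c=np.load('top.npz')
W=c['world_from_camera'];v,u=np.mgrid[0:480,0:640];z=c['range_z']
p=(np.stack([(u-c['cx'])/c['fx']*z,-(v-c['cy'])/c['fy']*z,-z],-1)@W[:3,:3].T+W[:3,3])[z>0]
a=np.array([.2,-.54]);b=np.array([.514,.057]);d=(b-a)/np.linalg.norm(b-a)
q=p[:,:2]-a;s=q@d;t=abs(q@[-d[1],d[0]])
for k in np.arange(0,.75,.1):
    m=(s>k)&(s<k+.1)&(t<.1);print(round(k,2),m.sum(),p[m,2].max().round(3) if m.any() else None)
# pile heights around stand and pads in local frames
for n,o,y,box in [('stand +x side',(.387,.1953),29.5,(.036,.065,-.12,.03)),('stand -y end',(.387,.1953),29.5,(-.03,.03,-.2,-.1)),('rack lever',(.532,-.0549),21.8,(-.02,.07,.08,.17)),('between',(.532,-.0549),21.8,(-.02,.1,.17,.25))]:
    y=np.radians(y);X=(p[:,:2]-o)@[np.cos(y),np.sin(y)];Y=(p[:,:2]-o)@[-np.sin(y),np.cos(y)]
    m=(X>box[0])&(X<box[1])&(Y>box[2])&(Y<box[3]);print(n,np.percentile(p[m,2],[50,98,100]).round(3))
E
python3 -m crank '[0.5,-0.5,0,-0.5, 1,-0.9,0,-1, 1,-0.9,0,-1, 1,-0.9,0,-1, 1,-0.9,0,-1, 1,-0.9,0,-1, 1,-0.9,0,-1]' 0
```

```text
0.0 3624 -0.201
0.1 4241 -0.203
0.2 4861 -0.063
0.3 2166 -0.075
0.4 2173 0.008
0.5 4661 0.091
0.6 4726 0.089
0.7 4879 0.061
stand +x side [0.005 0.038 0.05 ]
stand -y end [0.001 0.039 0.045]
rack lever [0.003 0.039 0.043]
between [0.022 0.047 0.052]
time_s: 0.68
tcp_pos: [0.2624, -0.4192, 0.2531]
ee_rot: [[0.411, 0.912, -0.0], [0.912, -0.411, 0.0], [0.0, -0.0, -1.0]]
wrist_force: [-0.3, -0.2, 0.1]
grip_width: 0.0009
grasp_force: 0.0
```

```bash
python3 -m crank '[0.4,0,0,-0.5, 0.9,0,0,-1, 0.9,0,0,-1, 0.9,0,0,-1, 0.9,0,0,-1, 0.9,0,0,-1, 0.9,0,0,-1, 0.9,0,0,-1]'|sed -n 1,3p
python3 -m crank '[0.3,0.3,0,-0.02, 0.6,0.6,0,-0.02, 0.9,1,0,-0.02, 0.9,1,0,-0.02, 0.9,1,0,-0.02]' |sed -n 1,3p
python3 -m crank '[0.3,0.3,0,0, 0.6,0.6,0,0, 0.9,1,0,0, 0.9,1,0,0,0.9,1,0,0]' |sed -n 1,3p
python3 -m crank '[0.3,0.3,0,0, 0.6,0.6,0,0, 1,1,0,0, 1,1,0,0,1,1,0,0,1,1,0,0]' |sed -n 1,3p
python3 - <<'E'
from plant import manip, optics
import cv2,numpy as np
s=manip.sense(); c=optics.camera('wrist'); print({k:c[k] for k in c if k not in('img','range_z')})
np.savez('w1.npz',P=s['tcp_pos'],R=s['ee_rot'],**c);cv2.imwrite('pics/w1.png',c['img'][:,:,::-1]);print(manip.tip_reach)
E
```

```text
time_s: 1.35
tcp_pos: [0.2996, -0.3379, 0.253]
ee_rot: [[-0.348, 0.937, -0.001], [0.937, 0.348, 0.001], [0.001, -0.0, -1.0]]
time_s: 1.77
tcp_pos: [0.3631, -0.2168, 0.2532]
ee_rot: [[-0.365, 0.931, 0.0], [0.931, 0.365, 0.001], [0.001, 0.0, -1.0]]
time_s: 2.18
tcp_pos: [0.4241, -0.0982, 0.2533]
ee_rot: [[-0.365, 0.931, 0.0], [0.931, 0.365, -0.0], [-0.0, 0.0, -1.0]]
time_s: 2.68
tcp_pos: [0.4799, 0.0289, 0.2529]
ee_rot: [[-0.362, 0.932, -0.001], [0.932, 0.362, -0.002], [-0.001, -0.002, -1.0]]
{'fx': 371.64829954431775, 'fy': 371.64829954431775, 'cx': 311.993682006891, 'cy': 241.45907988803185, 'mount': array([[-7.93813767e-04,  9.54118388e-01,  2.99428576e-01,
         7.62713479e-02],
       [ 9.99999681e-01,  7.32311655e-04,  3.17609960e-04,
         1.16453886e-03],
       [ 8.37624671e-05,  2.99428733e-01, -9.54118665e-01,
        -1.20232532e-01],
       [ 0.00000000e+00,  0.00000000e+00,  0.00000000e+00,
         1.00000000e+00]])}
0.022
```

View pics/w1.png

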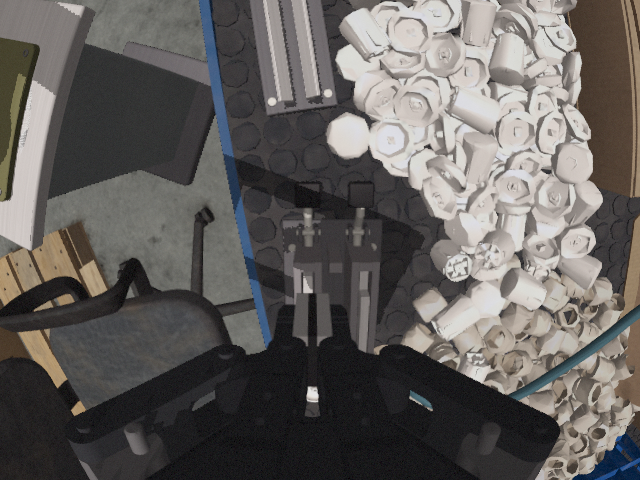

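The wrist view shows the black lever pads at about (308,195) near and (361,194) far, and the stand's open end at (300,105).

```bash
python3 - <<'E'
from h import *
c=np.load('w1.npz');P,R=c['P'],c['R'];print(P,np.degrees(np.arctan2(R[1,0],R[0,0])))
for u,v,z in [(361,194,.036),(308,195,.036),(272,102,.01),(328,93,.01)]: print(u,v,wrist_ray(c,P,R,u,v,z).round(4))
L=lambda o,y,x,yy:np.array(o)+[x*np.cos(y)-yy*np.sin(y),x*np.sin(y)+yy*np.cos(y)]
ra=((.532,-.0549),np.radians(21.8));sa=((.387,.1953),np.radians(29.5))
i=c['img'][:,:,::-1].copy()
i=cv2.resize(i[60:320,180:440],None,fx=2.3,fy=2.3,interpolation=cv2.INTER_CUBIC)
def dot(p,col):
    q=wrist_proj(c,P,R,p);q=((q-[180,60]+.5)*2.3-.5);cv2.circle(i,tuple(int(round(x)) for x in q),2,col,-1)
for sx in (-.025,.025):
    for dx in(-.012,.012):
        for dy in (-.012,.012): dot([*L(*ra,sx+dx,.11+dy),.036],(0,0,255))
    dot([*L(*ra,sx-.0125,.0585),.078],(0,255,0));dot([*L(*ra,sx+.0125,.0585),.078],(0,255,0))
    for e in(.05,-.0): dot([*L(*ra,sx,e),.084 if sx<0 else .069],(255,0,255))
for x in(-.035,.035):dot([*L(*sa,x,-.098),.01],(0,255,255))
for x in(-.014,.014):dot([*L(*sa,x,-.089),.046],(255,255,0))
cv2.imwrite('pics/w1c.png',i)
E
```

```text
[0.47994318 0.02886499 0.25290894] 111.24848823586039
361 194 [0.517  0.0606 0.036 ]
308 195 [0.4718 0.0418 0.036 ]
272 102 [0.4077 0.1107 0.01  ]
328 93 [0.4548 0.1379 0.01  ]
```

View pics/w1c.png

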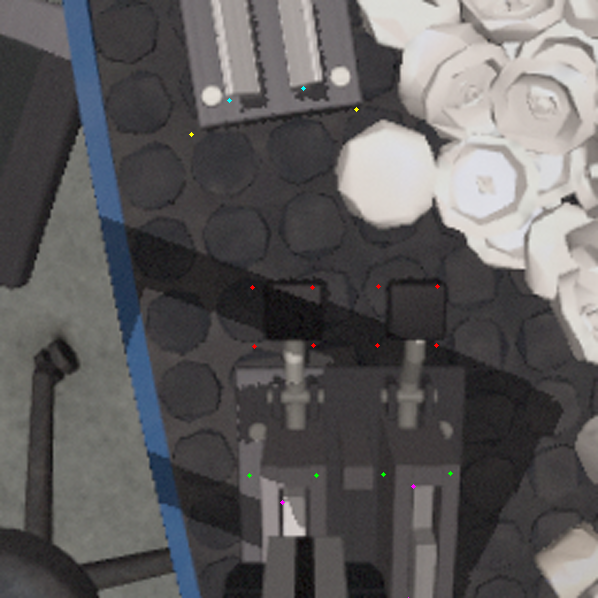

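```bash
python3 -m crank '[0.18,0.44,0.3,0, 0.18,0.44,0.6,0, 0.18,0.44,1,0,0.18,0.44,1,0,0.18,0.44,1,0]'|sed -n 1,4p
python3 -m crank '[0,0,0.3,0, 0,0,0.6,0, 0,0,0.8,0, 0,0,0.85,0, 0,0,0.85,0]'
python3 -m crank '[0,0,0.05,0, 0,0,0.08,0, 0,0,0.11,0, 0,0,0.14,0, 0,0,0.14,0]'|grep -v rot
```

```text
time_s: 3.15
tcp_pos: [0.5119, 0.061, 0.1516]
ee_rot: [[-0.36, 0.933, -0.007], [0.933, 0.36, -0.001], [0.002, -0.007, -1.0]]
wrist_force: [0.4, -0.9, 0.6]
time_s: 3.57
tcp_pos: [0.5147, 0.0619, 0.0692]
ee_rot: [[-0.361, 0.933, 0.0], [0.933, 0.361, -0.0], [-0.0, -0.0, -1.0]]
wrist_force: [-0.4, -0.8, 0.2]
grip_width: -0.0
grasp_force: 0.0
time_s: 3.98
tcp_pos: [0.5152, 0.0642, 0.0556]
wrist_force: [-0.6, 3.8, 5.3]
grip_width: 0.0001
grasp_force: 2.8
```

```bash
python3 -m crank '[0.01,0,0.03,0, 0.02,0,0.06,0, 0.03,0,0.09,0, 0.04,0,0.12,0, 0.04,0,0.12,0]'|grep -v rot
python3 -m crank '[0,0,0.015,0, 0.0,0,0.03,0, 0,0,0.03,0]'|grep -v rot
```

```text
time_s: 4.4
tcp_pos: [0.5137, 0.0682, 0.0437]
wrist_force: [-1.2, 5.2, 7.6]
grip_width: -0.0003
grasp_force: 4.2
time_s: 4.65
tcp_pos: [0.5137, 0.0684, 0.042]
wrist_force: [-4.7, 6.5, 19.3]
grip_width: -0.0
grasp_force: 10.2
```

```bash
python3 -m crank '[0,0,-0.3,0, 0,0,-0.6,0, 0,0,-1,0,0,0,-1,0]'|sed -n 1,2p
python3 -m crank '[0,0,-0.3,0, -0.3,0,-0.6,0, -0.6,0,-0.6,0, -1,0.02,-0.6,0, -1,0.02,-0.6,-0.015,-1,0.02,-0.6,-0.015,-1,0.02,-0.6,-0.015]' 0.45
python3 - <<'E'
from plant import manip, optics
from h import *
s=manip.sense(); c=optics.camera('wrist')
np.savez('w2.npz',P=s['tcp_pos'],R=s['ee_rot'],**c)
i=c['img'][:,:,::-1];cv2.imwrite('pics/w2.png',cv2.resize(i[140:440,160:460],None,fx=2,fy=2,interpolation=cv2.INTER_CUBIC))
E
```

```text
time_s: 4.98
tcp_pos: [0.5179, 0.0673, 0.1465]
time_s: 5.57
tcp_pos: [0.5506, -0.0257, 0.1992]
ee_rot: [[-0.372, 0.928, -0.001], [0.928, 0.372, 0.001], [0.001, -0.0, -1.0]]
wrist_force: [0.1, -0.2, 0.8]
grip_width: 0.0385
grasp_force: 0.0
```

View pics/w2.png

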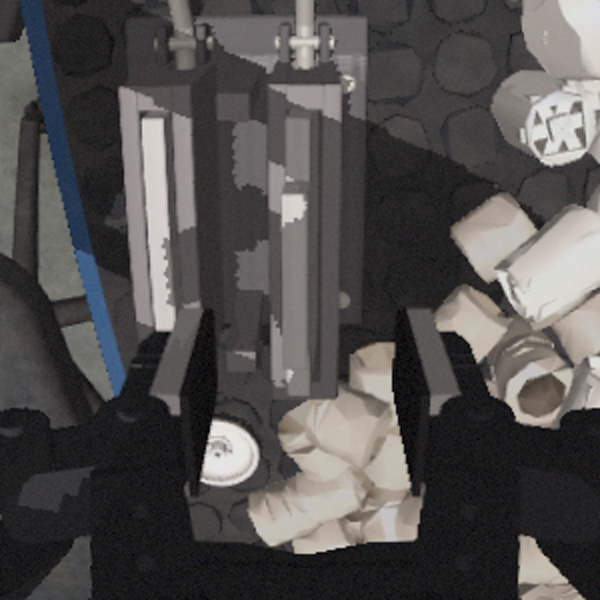

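The wrist view shows the shouldered plate raised, with its top edge at crop x≈294 from y≈193 to y≈375. The plain plate is still down on the left, and the finger midline is at crop x≈305.

```bash
python3 - <<'E'
from h import *
c=np.load('w2.npz');P,R=c['P'],c['R']
C=lambda x,y:((x+.5)/2-.5+160,(y+.5)/2-.5+140)
fu=wrist_proj(c,P,R,P+R@[0,0,.02]);print('tip axis pred',fu, 'in crop',(fu-[160,140])*2)
for n,x,y,z in [('top +end',293,193,.109),('top -end',294,372,.109),('step +end',298,115,.094),('far box +end L',270,85,.078),('far box R',340,82,.078),('near L',120,86,.078),('near R',192,86,.078)]:
    w=wrist_ray(c,P,R,*C(x,y),z);print(n,w.round(4),'tool',(R.T@(w-P)).round(4))
W=(np.load('w2.npz')['range_z'])
if True:
    z=c['range_z'];
    for x,y in [(293,210),(293,260),(294,350),(298,150),(275,300)]:
        u,v=C(x,y);rz=z[int(round(v)),int(round(u))];w=wrist_ray(c,P,R,u,v,.1)
        o,d=wrist_ray(c,P,R,u,v,None);f=(R@c['mount'][:3,:3])@[0,0,-1.];print(x,y,rz,(o+d*rz/(d@f)).round(4))
E
```

```text
tip axis pred [309.44386502 313.55244911] in crop [298.88773004 347.10489822]
top +end [ 0.5434 -0.014   0.109 ] tool [ 0.0134 -0.0023  0.0902]
top -end [ 0.5659 -0.0704  0.109 ] tool [-0.0473 -0.0024  0.0902]
step +end [0.5371 0.0057 0.094 ] tool [ 0.034  -0.0009  0.1052]
far box +end L [0.5258 0.0088 0.078 ] tool [ 0.0411 -0.0102  0.1212]
far box R [0.5467 0.0182 0.078 ] tool [0.0421 0.0127 0.1212]
near L [ 0.479  -0.0095  0.078 ] tool [ 0.0416 -0.0604  0.1213]
near R [ 0.5019 -0.0009  0.078 ] tool [ 0.041  -0.0359  0.1213]
293 210 0.22306177 [ 0.5455 -0.0194  0.1072]
293 260 0.0 [0.5234 0.0455 0.3195]
294 350 0.2374363 [ 0.5633 -0.0637  0.1071]
298 150 0.23144975 [ 0.5412 -0.0047  0.0936]
275 300 0.26559055 [ 0.5552 -0.0629  0.0764]
```

```bash
python3 -m crank '[-0.18,-0.035,0,0, -0.185,-0.035,0.3,0, -0.185,-0.035,0.6,0, -0.185,-0.035,0.92,0, -0.185,-0.035,0.92,0, -0.185,-0.035,0.92,0]'
python3 - <<'E'
from plant import manip, optics
from h import *
s=manip.sense(); c=optics.camera('wrist')
np.savez('w3.npz',P=s['tcp_pos'],R=s['ee_rot'],**c)
i=c['img'][:,:,::-1];cv2.imwrite('pics/w3.png',cv2.resize(i[190:390,210:410],None,fx=3,fy=3,interpolation=cv2.INTER_CUBIC))
E
```

```text
time_s: 6.12
tcp_pos: [0.5526, -0.0428, 0.1059]
ee_rot: [[-0.374, 0.927, -0.005], [0.927, 0.374, 0.001], [0.003, -0.005, -1.0]]
wrist_force: [0.2, 1.0, 0.8]
grip_width: 0.039
grasp_force: 0.0
```

View pics/w3.png

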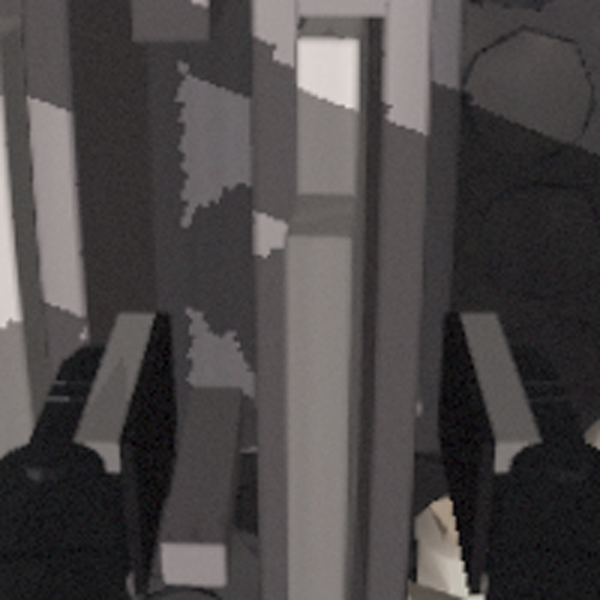

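The plate is centred at about x=320 and the fingers' midline at about 306. Part of that gap is the arm still settling, so I'll nudge slightly and close.

```bash
python3 -m crank '[0,0.006,0,0, 0,0.006,0,0, 0,0.006,0,0]'|sed -n 1,2p
python3 -m crank '[0,0,0,0, 0,0,0,0, 0,0,0,0, 0,0,0,0, 0,0,0,0, 0,0,0,0, 0,0,0,0]' 0
```

```text
time_s: 6.42
tcp_pos: [0.5566, -0.0439, 0.1092]
time_s: 7.0
tcp_pos: [0.556, -0.044, 0.1076]
ee_rot: [[-0.373, 0.928, 0.002], [0.928, 0.373, -0.0], [-0.001, 0.001, -1.0]]
wrist_force: [1.2, 0.3, 2.6]
grip_width: 0.0069
grasp_force: 60.0
```

```bash
python3 -m crank '[0,0,-0.1,0, 0,0,-0.25,0, 0,0,-0.4,0, 0,0,-0.6,0, 0,0,-0.8,0, 0,0,-1,0, 0,0,-1,0]'
python3 -m crank '[0.2,-0.05,0,0, 0.4,-0.1,0,0, 0.6,-0.15,0,0, 0.8,-0.2,0,0, 0.9,-0.25,0,0, 0.9,-0.25,0,0]'|sed -n 1,2p
python3 -m crank '[0.2,-0.05,0,0, 0.4,-0.1,0,0, 0.6,-0.15,0,0, 0.8,-0.2,0,0, 0.9,-0.25,0,0, 0.9,-0.25,0,0]'|sed -n 1,2p
python3 -m crank '[0.2,-0.05,0,-0.05, 0.4,-0.09,0,-0.1, 0.46,-0.09,0,-0.17, 0.46,-0.09,0,-0.17, 0.46,-0.09,0,-0.17, 0.46,-0.09,0,-0.17]'
python3 - <<'E'
from plant import manip, optics
from h import *
s=manip.sense(); c=optics.camera('wrist')
np.savez('w4.npz',P=s['tcp_pos'],R=s['ee_rot'],**c)
i=c['img'][:,:,::-1];cv2.imwrite('pics/w4.png',cv2.resize(i[40:400,160:480],None,fx=1.66,fy=1.66,interpolation=cv2.INTER_CUBIC))
E
```

```text
time_s: 7.58
tcp_pos: [0.5567, -0.0443, 0.2105]
ee_rot: [[-0.373, 0.928, 0.005], [0.928, 0.373, -0.001], [-0.003, 0.004, -1.0]]
wrist_force: [1.2, -0.5, -1.8]
grip_width: 0.0065
grasp_force: 59.9
time_s: 8.08
tcp_pos: [0.4951, 0.0315, 0.206]
time_s: 8.58
tcp_pos: [0.44, 0.1049, 0.2068]
time_s: 9.08
tcp_pos: [0.4173, 0.1429, 0.2073]
ee_rot: [[-0.492, 0.871, 0.001], [0.871, 0.492, -0.001], [-0.001, 0.0, -1.0]]
wrist_force: [-0.9, 0.4, -1.3]
grip_width: 0.0065
grasp_force: 59.8
```

View pics/w4.png

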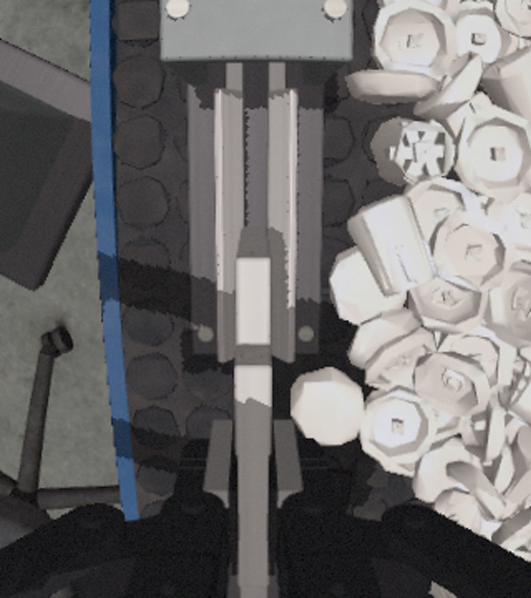

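The held plate (x≈253) lines up with the channel, whose centre is x≈255. The bridge edge is at y≈60 and the base's open end at y≈353.

```bash
python3 - <<'E'
from h import *
c=np.load('w4.npz');P,R=c['P'],c['R']
C=lambda x,y:((x+.5)/1.66-.5+160,(y+.5)/1.66-.5+40)
for n,x,y,z in [('bridge edge L',161,60,.103),('bridge edge R',352,61,.103),('base end L',190,350,.01),('base end R',320,354,.01),('lip L -end',220,362,.046),('lip R',296,362,.046),('plate + end step',253,258,.139+.055),('plate top + end',253,362,.209)]:
    w=wrist_ray(c,P,R,*C(x,y),z);print(n,w.round(4),'tool',(R.T@(w-P)).round(4))
E
```

```text
bridge edge L [0.3364 0.222  0.103 ] tool [ 0.1088 -0.0317  0.1042]
bridge edge R [0.3961 0.2554 0.103 ] tool [0.1085 0.0367 0.1042]
base end L [0.4045 0.0984 0.01  ] tool [-0.0323 -0.0332  0.1974]
base end R [0.4675 0.1312 0.01  ] tool [-0.0346  0.0379  0.1974]
lip L -end [0.4174 0.1128 0.046 ] tool [-0.0261 -0.0148  0.1614]
lip R [0.4496 0.1309 0.046 ] tool [-0.0262  0.0221  0.1614]
plate + end step [0.3929 0.1886 0.194 ] tool [0.0519 0.0012 0.0133]
plate top + end [0.4021 0.1723 0.209 ] tool [ 0.0331  0.0011 -0.0017]
```

```bash
python3 -m crank '[0.14,0.01,0,0, 0.28,0.01,0.1,0, 0.28,0.01,0.3,0, 0.28,0.01,0.5,0, 0.28,0.01,0.7,0, 0.28,0.01,0.8,0, 0.28,0.01,0.8,0]'
python3 -m crank '[0,0,0.08,0, 0,0,0.16,0, 0,0,0.24,0, 0,0,0.32,0, 0,0,0.32,0, 0,0,0.32,0]'
```

```text
time_s: 9.72
tcp_pos: [0.4022, 0.1675, 0.1252]
ee_rot: [[-0.492, 0.871, -0.004], [0.871, 0.492, -0.002], [0.001, -0.005, -1.0]]
wrist_force: [0.3, -0.5, -1.1]
grip_width: 0.0066
grasp_force: 59.6
time_s: 10.22
tcp_pos: [0.403, 0.1685, 0.0949]
ee_rot: [[-0.493, 0.87, -0.001], [0.87, 0.493, -0.0], [0.0, -0.001, -1.0]]
wrist_force: [0.5, -0.2, -2.1]
grip_width: 0.0066
grasp_force: 59.8
```

```bash
python3 -m crank '[0,0,0.04,0, 0,0,0.08,0, 0,0,0.12,0, 0,0,0.14,0, 0,0,0.14,0]'|grep -v rot
python3 -m crank '[0,0,0.01,0, 0,0,0.02,0, 0,0,0.02,0]'|grep -v rot
```

```text
time_s: 10.63
tcp_pos: [0.4029, 0.1685, 0.0808]
wrist_force: [-0.3, -0.2, -2.0]
grip_width: 0.0068
grasp_force: 59.8
time_s: 10.88
tcp_pos: [0.4035, 0.1688, 0.0796]
wrist_force: [0.4, 0.0, 1.4]
grip_width: 0.0068
grasp_force: 60.2
```

```bash
python3 -m crank '[0,0,0,0, 0,0,0,0, 0,0,0,0, 0,0,0,0, 0,0,0,0]' 0.35|grep -v rot
python3 -m crank '[0,0,-0.2,0, 0,0,-0.4,0, 0,0,-0.7,0, 0,0,-0.7,0, 0,0,-0.7,0]'|grep -v rot
python3 -m crank '[-0.3,0,0,0, -0.6,0,0,0, -0.9,0,0,0, -0.9,0,0,0, -0.9,0,0,0]' 0|grep -v rot
python3 - <<'E'
from plant import manip, optics
from h import *
s=manip.sense(); c=optics.camera('wrist')
np.savez('w5.npz',P=s['tcp_pos'],R=s['ee_rot'],**c)
i=c['img'][:,:,::-1];cv2.imwrite('pics/w5.png',cv2.resize(i[40:400,160:480],None,fx=1.66,fy=1.66,interpolation=cv2.INTER_CUBIC))
E
```

```text
time_s: 11.3
tcp_pos: [0.4033, 0.1686, 0.0793]
wrist_force: [-0.2, -0.5, -0.4]
grip_width: 0.0297
grasp_force: 0.0
time_s: 11.72
tcp_pos: [0.4047, 0.169, 0.1508]
wrist_force: [-0.0, 0.5, -0.3]
grip_width: 0.0299
grasp_force: 0.0
time_s: 12.13
tcp_pos: [0.4476, 0.0892, 0.1482]
wrist_force: [-0.6, 0.5, 0.3]
grip_width: 0.0
grasp_force: 0.0
```

View pics/w5.png

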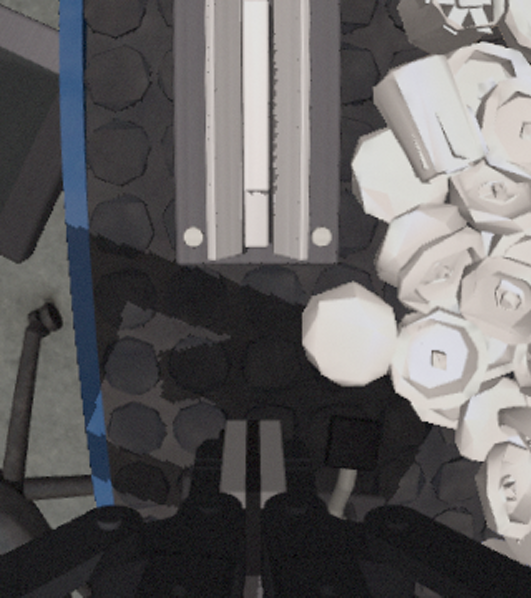

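The plate stands upright in the channel, with its near end at about (257,247), and the gripper is clear of it. Now I'll lower the shut fingers behind it and push.

```bash
python3 -m crank '[0.05,0,0.2,0, 0.1,0.0,0.4,0, 0.15,0,0.6,0, 0.15,0,0.75,0, 0.15,0,0.75,0, 0.15,0,0.75,0]'|grep -v rot
python3 -m crank '[0.04,0,0,0, 0.08,0,0,0, 0.12,0,0,0, 0.16,0,0,0, 0.2,0,0,0, 0.24,0,0,0, 0.28,0,0,0, 0.32,0,0,0, 0.36,0,0,0, 0.4,0,0,0]'|grep -v rot
python3 - <<'E'
from plant import manip, optics
from h import *
s=manip.sense(); c=optics.camera('wrist')
np.savez('w6.npz',P=s['tcp_pos'],R=s['ee_rot'],**c)
i=c['img'][:,:,::-1];cv2.imwrite('pics/w6.png',cv2.resize(i[40:400,160:480],None,fx=1.66,fy=1.66,interpolation=cv2.INTER_CUBIC))
z=c['range_z'];P,R=s['tcp_pos'],s['ee_rot']
# plate profile along tool x at tool y~0
m=c['mount'];pts=[]
for v in range(0,330):
    for u in (313,315):
        if z[v,u]>0:
            o,d=wrist_ray(c,P,R,u,v,None);f=(R@m[:3,:3])@[0,0,-1.];w=o+d*z[v,u]/(d@f);t=R.T@(w-P);pts.append((t[0],w[2]))
pts=np.array(pts)
for lo in np.arange(0,.2,.005):
    k=(pts[:,0]>=lo)&(pts[:,0]<lo+.005)
    if k.any(): print(round(lo,3),pts[k,1].min().round(3),pts[k,1].max().round(3),end=' | ')
E
```

```text
time_s: 12.68
tcp_pos: [0.4384, 0.1041, 0.0734]
wrist_force: [0.3, 0.7, 0.6]
grip_width: -0.0001
grasp_force: 0.0
time_s: 13.52
tcp_pos: [0.4205, 0.1385, 0.0744]
wrist_force: [0.5, -2.0, 2.5]
grip_width: 0.0002
grasp_force: 1.1
0.005 0.074 0.083 | 0.01 0.064 0.085 | 0.015 0.063 0.066 | 0.02 0.064 0.066 | 0.03 0.078 0.08 | 0.035 0.079 0.081 | 0.04 0.079 0.08 | 0.045 0.078 0.08 | 0.05 0.079 0.081 | 0.055 0.078 0.081 | 0.06 0.078 0.081 | 0.065 0.078 0.081 | 0.07 0.078 0.081 | 0.075 0.078 0.08 | 0.08 0.078 0.081 | 0.085 0.078 0.081 | 0.09 0.063 0.08 | 0.095 0.063 0.066 | 0.1 0.063 0.066 | 0.105 0.063 0.066 | 0.11 0.063 0.065 | 0.12 0.011 0.011 | 0.125 0.009 0.011 | 0.13 0.009 0.011 | 0.135 0.008 0.012 | 0.14 0.009 0.011 |
```

The depth profile shows the plate upright with its top at z≈0.08, in contact with the fingers. It has about 49 mm left to go.

```bash
python3 -m crank '[0.04,0,0,0, 0.08,0,0,0, 0.12,0,0,0, 0.16,0,0,0, 0.2,0,0,0, 0.24,0,0,0, 0.28,0,0,0, 0.32,0,0,0, 0.36,0,0,0, 0.4,0,0,0]'|grep -v rot
python3 -m crank '[0.02,0,0,0, 0.04,0,0,0, 0.06,0,0,0,0.06,0,0,0]'|grep -v rot
```

```text
time_s: 14.4
tcp_pos: [0.4004, 0.1733, 0.0742]
wrist_force: [1.0, -0.5, -0.2]
grip_width: 0.0
grasp_force: 0.5
time_s: 14.73
tcp_pos: [0.3975, 0.1785, 0.0743]
wrist_force: [-0.8, 0.8, -1.3]
grip_width: 0.0002
grasp_force: 0.0
```

```bash
python3 -m crank '[0.015,0,0,0, 0.03,0,0,0, 0.03,0,0,0]'|grep -v rot
```

```text
time_s: 14.98
tcp_pos: [0.3977, 0.18, 0.0745]
wrist_force: [3.2, -6.5, 0.1]
grip_width: 0.0002
grasp_force: 3.5
```

```bash
python3 -m crank '[0.01,0,0,0, 0.015,0,0,0, 0.015,0,0,0]'|grep -v rot
python3 -m crank '[-0.1,0,0,0, -0.3,0,0,0, -0.5,0,-0.3,0, -0.6,0,-0.8,0, -0.6,0,-0.9,0, -0.6,0,-0.9,0]'|grep -v rot
python3 - <<'E'
from plant import manip, optics
from h import *
s=manip.sense(); c=optics.camera('wrist');P,R=s['tcp_pos'],s['ee_rot']
t=optics.camera('top')['img'][:,:,::-1]
a=cv2.resize(c['img'][40:360,160:480,::-1],(560,560));b=cv2.resize(t[150:325,185:465],(448,280))
o=np.zeros((560,800,3),np.uint8);o[:,:400]=a[:,80:480];o[:250,400:]=cv2.resize(t[150:325,185:465],(400,250));
sc=optics.camera('scene')['img'][220:290,180:440,::-1];o[270:270+107,400:]=cv2.resize(sc,(400,107))
cv2.imwrite('pics/fin.png',o);m=c['mount'];z=c['range_z']
pts=[]
for v in range(0,330):
    for u in (312,314,316):
        if z[v,u]>0:
            oo,d=wrist_ray(c,P,R,u,v,None);f=(R@m[:3,:3])@[0,0,-1.];w=oo+d*z[v,u]/(d@f);q=R.T@(w-P);pts.append((q[0],w[2]))
pts=np.array(pts);k=pts[:,1]>.05
for lo in np.arange(0.02,.26,.01):
    k=(pts[:,0]>=lo)&(pts[:,0]<lo+.01)
    if k.any(): print(round(lo,3),pts[k,1].min().round(3),pts[k,1].max().round(3),end=' | ')
E
```

```text
time_s: 15.23
tcp_pos: [0.3982, 0.1804, 0.0747]
wrist_force: [5.5, -11.0, -0.1]
grip_width: -0.0002
grasp_force: 6.3
time_s: 15.73
tcp_pos: [0.429, 0.1298, 0.1685]
wrist_force: [0.0, 0.0, 0.9]
grip_width: -0.0001
grasp_force: 0.0
0.02 0.009 0.035 | 0.03 0.008 0.034 | 0.04 0.009 0.034 | 0.05 0.008 0.035 | 0.06 0.008 0.063 | 0.07 0.008 0.066 | 0.08 0.008 0.079 | 0.09 0.008 0.08 | 0.1 0.008 0.08 | 0.11 0.008 0.08 | 0.12 0.009 0.105 | 0.13 0.007 0.105 | 0.14 0.008 0.104 |
```

View pics/fin.png

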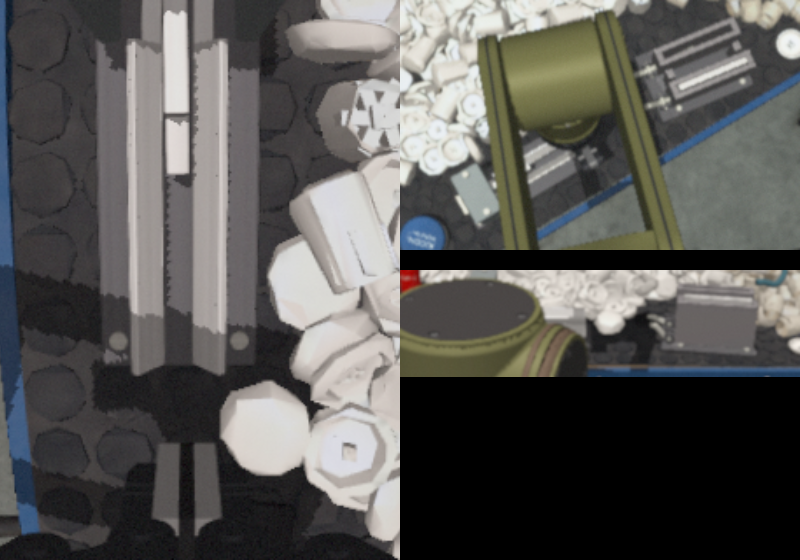

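The plate is upright in the channel and runs under the bridge. Its near end is about 56 mm before the bridge edge, which matches home, and it met the stop at about 12 N. The plain plate is still in its slot.

```bash
python3 -c "
from plant import order
print(order.close_job())"
```

```text
the job is handed in; nothing more can be done
None
```

The shouldered plate stands upright in the stand's channel, pushed under the bridge against the end stop, and the plain plate is still down in its slot; I handed the job in at about 16 s, and no result was returned.

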